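# Square up a pack of bars in the registration fixture

## Robot

A 6-joint arm with a two-finger parallel gripper is mounted at the origin on the work surface. World frame = base frame: x ahead of the robot, y to its left, z up, the work surface at z = 0. Lengths are in mm, angles in degrees, forces in N, time in s.
With the tool pointing down it reaches from about 300 to 850 mm from the base axis. Payload 4.2 kg.
Tool frame: the origin (TCP) lies on the centre line of the jaws, within the pads' length; the fingertips stand 8 mm ahead of it and the grasp point (between the pads) lies 11 mm behind it; z points along the fingers, y is the line along which they close (so a half turn about z gives the same grasp; the last joint's range is limited). The gripper opens to 91 mm and grips with 3 to 60 N. Pads are 32 mm wide; open, the fingers measure 118 mm over their backs; the gripper's body (76 mm by 178 mm) begins 60 mm behind the grasp point.
Start: joints at [-67.666, 18.312, 89.639, -0, 72.044, -1.146], TCP at [229.099, -527.405, 221.976] pointing down, gripper open.
Joint ranges: [-177.97, 177.97], [-48.28, 115.42], [12.27, 149.76], [-77.06, 257.06], [2.81, 150.46], [-146.56, 146.56]. Speed limits (degrees/s): [147.25, 147.25, 180, 180, 180, 180].

## Interface

Orientations are given as [roll, pitch, yaw] about the fixed x, y, z axes, in that order (R = Rz(yaw) Ry(pitch) Rx(roll)).
In Python, from workcell import telemetry, eyes, ticket gives the robot as it stands. The module is installed in compiled form; this text tells all that it offers.
- The arm moves only by the shell command python3 -m crank 'ROWS' [OPENING] [FORCE]. ROWS is JSON, a list of rows, each an object of numbers: "dx", "dy", "dz": the shift along the world's x, y, z normalised to -1 to 1, where 1 is 80 cm; "yaw": the turn about the world's z normalised to -1 to 1, where 1 is 5 degrees. A call has 1 to 10 rows; each row shifts and turns the commanded pose from where the row before left it; what a row does not reach is not made up. A row lasts 1/8 s, in which the tool goes at most 62.5 mm and 10.7 degrees, less where a joint would pass 70% of its speed; a pose out of reach is approached as far as the arm can. A call with a number of a shift or a turn outside -1 to 1 is refused whole. A call with a gripper value outside its range is refused whole. OPENING is the opening, from 0 (shut) to 1 (fully open), set as the call begins (- or left out, the last holds). The fingers move at their own pace and stop on an object; FORCE is the grip in N (left out, the last holds). Time passes only in rows, so rows that do not move let the fingers close. It gives the time, the measured TCP pose, the force, the opening and the grip force at its end, in the units of the state.
- telemetry.state(): the state, without advancing time (a new reading comes with each control period).
- eyes.grab_frame(name): name is "scene" or "top" or "wrist"; returns the picture (420x560x3 uint8, red, green, blue); there is no depth.
- eyes.calibration(name): a dict with "camera_matrix" (3x3 intrinsics, pixels), "world_from_camera" (4x4, takes a point from camera to world coordinates). Camera axes: x right, y down, z forward; pixel columns grow to the right and rows downward; lengths in mm; the calibration is good to about 2 mm. A picture is of the moment at which its call begins: read the wrist's pose just before it. calibration takes no time and is no camera call; for the wrist camera it gives the pose at the moment of the call.
- ticket.job_done(): hands the job in; it is judged then, once.
The state is a dict: "time_s": time; "qpos": joint angles; "qvel": joint speeds; "effort": joint torques, N m; "ee_pos": TCP position; "ee_rot": TCP orientation; "force": force on the tool from outside, world axes, zero at the start; "torque": the same for the moment, N m; "gripper_width": finger opening in mm; "gripper_force": force on a finger pad.
Only numpy, scipy, OpenCV 4.12 (cv2) and the standard library are available. Lean on these libraries where they do the work, as an engineer would, in place of code of your own. Each camera call takes 0.05 s, during which the arm holds its last target. There are 200 camera calls.

## Task

Tip the fixture's lever back towards the robot to release it, then slide the jaw fully open. Lay every bar on the table flat in the fixture, side by side in any order, each one's far end pushed home against the end fence and the pack pushed tight together against the side rail with no gaps. Then push the jaw against the pack until you feel it press firmly, tip the lever over to the fence side to lock, and let go, leaving the other things on the bench where they are.

Things in the scene. Friction and masses are not known exactly. Their poses are not given: they have to be found in the camera images.
- fixture: fixed registration fixture: dark plate 140 (x) x 340 (y) x 10 mm high; origin at the centre of its underside, on the table; x points to the end fence (away from the robot), y to the lever end (robot's left). Bars lie on it along x between rail and jaw: a registered bar's centre is at x = +5 mm, the first one's at y = -138 mm, each next one's 24 mm further. The near side (-x) is open
- fence (a point): end fence, an upright strip 15 mm thick, top 26 mm over the table; its inner face (looking to -x) is the plane x = +55 mm of the fixture, from y = -165 to +100 mm. The point is on that face, midway, at half the height of a lying bar; axes as the fixture's
- rail (a point): side rail, an upright strip 15 mm thick, top 26 mm over the table; its inner face (looking to +y) is the plane y = -150 mm of the fixture, from x = -30 to +70 mm, so that a registered bar's near end stands 15 mm proud of it. The point is on that face at x = +5 mm, at half the height of a lying bar; axes as the fixture's
- jaw (a joint): slide of the jaw along the fixture's +y, m: 0 to 0.18 (fully open). The clear gap between side rail and jaw face is 30 mm + this value. It slides with about 3 N of dry friction and stays where left; the lever does not block it. It starts nearly closed.
- jaw_face (a point): centre of the jaw's flat face that looks at the side rail (-y); the jaw is an aluminium block 80 (x, from -30 to +50 mm of the fixture) x 20 (y) x 22 mm high, 1 mm above the plate, its top at z = 34 mm over the table; axes as the fixture's
- jaw_knob (a point): grip point of the jaw's black upright knob, a cylinder of 22 mm diameter, 30 mm tall, that stands on the jaw at fixture x = 0 (its top 63 mm over the table); the point is 8 mm below its top
- lever (a joint): locking lever, rad: 0 = leaning towards the robot (-x of the fixture; released), 1.0 = leaning to the fence side (+x; locked). Needs about 1 to 2 N at the tip and stays where left. It starts near locked.
- lever_tip (a point): centre of the black ball (26 mm diameter) at the lever's end; the lever is 55 mm long and pivots about the fixture's y axis, pivot at fixture x = 0, y = +140, z = 32 mm, on a grey block 70 (x) x 50 (y) x 25 mm on the plate (top at z = 35 mm). The tip swings between x = -26 and +26 mm, at z = 80 mm, highest midway (87 mm)
- bar0: plain aluminium bar, 100 long (its x axis) x 24 wide (y) x 20 mm high (z), 0.10 to 0.18 kg, two small dark hole marks on top (paint, no real holes); origin at the centre of its underside; all bars are alike, the two ends too; 3 or 4 of the four bars are present, lying flat on the table left and right of the fixture (absent: None)
- bar1: plain aluminium bar, 100 long (its x axis) x 24 wide (y) x 20 mm high (z), 0.10 to 0.18 kg, two small dark hole marks on top (paint, no real holes); origin at the centre of its underside; all bars are alike, the two ends too; 3 or 4 of the four bars are present, lying flat on the table left and right of the fixture (absent: None)
- bar2: plain aluminium bar, 100 long (its x axis) x 24 wide (y) x 20 mm high (z), 0.10 to 0.18 kg, two small dark hole marks on top (paint, no real holes); origin at the centre of its underside; all bars are alike, the two ends too; 3 or 4 of the four bars are present, lying flat on the table left and right of the fixture (absent: None)
- bar3: plain aluminium bar, 100 long (its x axis) x 24 wide (y) x 20 mm high (z), 0.10 to 0.18 kg, two small dark hole marks on top (paint, no real holes); origin at the centre of its underside; all bars are alike, the two ends too; 3 or 4 of the four bars are present, lying flat on the table left and right of the fixture (absent: None)
- jar0: bystander: amber jar with metal cap, 54 mm diameter, 85 mm high; origin at the centre of its underside
- jar1: bystander: amber jar with metal cap, 54 mm diameter, 85 mm high; origin at the centre of its underside
- jar2: bystander: amber jar with metal cap, 54 mm diameter, 85 mm high; origin at the centre of its underside
- torch: bystander: black hand lamp standing upright, 48 mm diameter at the foot, 130 mm high; origin at the centre of its underside
- case: bystander: white flat lidded case, 60 x 90 x 22 mm; origin at the centre of its underside
- partsbox: bystander: clear open plastic box, 130 x 170 x 55 mm, on the robot's left; origin at the centre of its underside
- swabbox: bystander: clear open plastic box, 120 x 150 x 50 mm, on the robot's right; origin at the centre of its underside
Mind the look-alikes: they are no part of the job. What is shaped like the bar0 but blue or yellow is not meant.

How it is judged (in metres and radians):
On the way, in this order (a step that is already met when the one before it is completed fails the run):
1. the lever is released (tipped towards the robot) (value of joint lever below 0.25 rad), for 0.1 s.
2. the jaw is slid fully open (value of joint jaw above 0.165 m), for 0.1 s.
3. all bars are registered and the jaw presses on the pack with more than 3 N (x of bar0 in the frame of fixture between 0.003 and 0.0075 m and y of each of bar0, bar1, bar2, bar3 in the frame of fixture above -0.14 m and z of bar0 in the frame of fixture between 0.007 and 0.014 m and angle between the x axis of each of bar0, bar1, bar2, bar3 and the x axis of fixture, either way round below 0.035 rad and (y of bar0 in the frame of fixture below -0.136 m or horizontal distance between bar0 and bar1 below 0.0262 m or horizontal distance between bar0 and bar2 below 0.0262 m or horizontal distance between bar0 and bar3 below 0.0262 m) and x of bar1 in the frame of fixture between 0.003 and 0.0075 m and z of bar1 in the frame of fixture between 0.007 and 0.014 m and (y of bar1 in the frame of fixture below -0.136 m or horizontal distance between bar1 and bar0 below 0.0262 m or horizontal distance between bar1 and bar2 below 0.0262 m or horizontal distance between bar1 and bar3 below 0.0262 m) and x of bar2 in the frame of fixture between 0.003 and 0.0075 m and z of bar2 in the frame of fixture between 0.007 and 0.014 m and (y of bar2 in the frame of fixture below -0.136 m or horizontal distance between bar2 and bar0 below 0.0262 m or horizontal distance between bar2 and bar1 below 0.0262 m or horizontal distance between bar2 and bar3 below 0.0262 m) and x of bar3 in the frame of fixture between 0.003 and 0.0075 m and z of bar3 in the frame of fixture between 0.007 and 0.014 m and (y of bar3 in the frame of fixture below -0.136 m or horizontal distance between bar3 and bar0 below 0.0262 m or horizontal distance between bar3 and bar1 below 0.0262 m or horizontal distance between bar3 and bar2 below 0.0262 m) and y of any of bar0, bar1, bar2, bar3 in the frame of fixture below -0.136 m and y of any of bar0, bar1, bar2, bar3 in the frame of jaw_face above -0.0142 m and (contact force between jaw and bar0 above 3 N or contact force between jaw and bar1 above 3 N or contact force between jaw and bar2 above 3 N or contact force between jaw and bar3 above 3 N)), for 0.02 s.
4. the lever is locked (tipped to the fence side) (value of joint lever above 0.75 rad), for 0.1 s.
At the end, for the whole second after the job is handed in: every bar present lies flat in the fixture, end within 2 mm of the fence, parallel within 2 degrees, side by side, one within 2 mm of the side rail and gaps between bars about 2 mm at most; jaw within about 2 mm of the outermost bar; lever above 0.75 rad; at rest and released (x of bar0 in the frame of fixture between 0.003 and 0.0075 m and y of each of bar0, bar1, bar2, bar3 in the frame of fixture above -0.14 m and z of bar0 in the frame of fixture between 0.007 and 0.014 m and angle between the x axis of each of bar0, bar1, bar2, bar3 and the x axis of fixture, either way round below 0.035 rad and (y of bar0 in the frame of fixture below -0.136 m or horizontal distance between bar0 and bar1 below 0.0262 m or horizontal distance between bar0 and bar2 below 0.0262 m or horizontal distance between bar0 and bar3 below 0.0262 m) and x of bar1 in the frame of fixture between 0.003 and 0.0075 m and z of bar1 in the frame of fixture between 0.007 and 0.014 m and (y of bar1 in the frame of fixture below -0.136 m or horizontal distance between bar1 and bar0 below 0.0262 m or horizontal distance between bar1 and bar2 below 0.0262 m or horizontal distance between bar1 and bar3 below 0.0262 m) and x of bar2 in the frame of fixture between 0.003 and 0.0075 m and z of bar2 in the frame of fixture between 0.007 and 0.014 m and (y of bar2 in the frame of fixture below -0.136 m or horizontal distance between bar2 and bar0 below 0.0262 m or horizontal distance between bar2 and bar1 below 0.0262 m or horizontal distance between bar2 and bar3 below 0.0262 m) and x of bar3 in the frame of fixture between 0.003 and 0.0075 m and z of bar3 in the frame of fixture between 0.007 and 0.014 m and (y of bar3 in the frame of fixture below -0.136 m or horizontal distance between bar3 and bar0 below 0.0262 m or horizontal distance between bar3 and bar1 below 0.0262 m or horizontal distance between bar3 and bar2 below 0.0262 m) and y of any of bar0, bar1, bar2, bar3 in the frame of fixture below -0.136 m and y of any of bar0, bar1, bar2, bar3 in the frame of jaw_face above -0.0142 m and value of joint lever above 0.75 rad and linear speed of each of bar0, bar1, bar2, bar3 below 0.02 m/s); the robot touches nothing.
It fails at once if another thing on the bench is shoved more than 4 cm away or tipped over (distance of any of jar0, jar1, jar2, torch, case, partsbox, swabbox from where it was at the start of the episode above 0.04 m or angle between any of jar0, jar1, jar2, torch, case, partsbox, swabbox's own z axis and vertical above 0.6 rad).
Of bar0, bar1, bar2, bar3 only 3 to 4 are there at a start; the rules pass over those that are not, and their reading is None.
At some moment in a run one of bar0, bar1, bar2, bar3 may be knocked a few centimetres aside while the robot is not near it.
Once in a run the grip may slacken for a moment while it holds something.
It also fails if it takes over 210 s, if anything falls off the work surface, if the arm or the gripper's body presses on something with over 40 N, if the wrist force passes 120 N, or if a joint passes its speed limit or range.

## Working session

There is one attempt and no reset: what is moved stays moved. The work goes in short steps, Python scripts to look and compute and a shell command to move; the robot and the scene stay as the last step left them, time stands still between calls to the robot, and variables do not carry over. Pictures are saved under pics/ and viewed, at most 14 in all, crops included, and the job is handed in when it is done.

```bash
mkdir -p pics
cat > h.py <<'E'
import numpy as np, cv2
from workcell import telemetry, eyes
def grab(cam,fn,crop=None,scale=1):
    cal=eyes.calibration(cam); im=eyes.grab_frame(cam)
    np.savez('cal_%s.npz'%fn,K=cal["camera_matrix"],T=cal["world_from_camera"]); 
    o=cv2.cvtColor(im,cv2.COLOR_RGB2BGR); cv2.imwrite('pics/%s.png'%fn,o); return o
def px2w(fn,uv,z):
    c=np.load('cal_%s.npz'%fn); K,T=c['K'],c['T']
    d=T[:3,:3]@np.linalg.inv(K)@np.array([uv[0],uv[1],1.]); o=T[:3,3]
    return o+d*(z-o[2])/d[2]
def w2px(fn,p):
    c=np.load('cal_%s.npz'%fn); K,T=c['K'],c['T']
    q=K@(T[:3,:3].T@(np.array(p,float)-T[:3,3])); return q[:2]/q[2]
E
python3 - <<'E'
from h import *
for c in ("top","scene"):
    o=grab(c,c+"0"); 
    if c=="top": cv2.imwrite('pics/top0b.png',cv2.resize(o,(800,600),interpolation=cv2.INTER_CUBIC))
    cal=np.load('cal_%s0.npz'%c); print(cal['K'].round(1),cal['T'].round(2))
s=telemetry.state(); print(s)
E
```

```text
[[385.9   0.  274.9]
 [  0.  385.9 207.6]
 [  0.    0.    1. ]] [[ 3.00000e-02 -1.00000e+00  6.00000e-02  4.95670e+02]
 [-1.00000e+00 -3.00000e-02  0.00000e+00  1.49400e+01]
 [ 0.00000e+00 -6.00000e-02 -1.00000e+00  1.34387e+03]
 [ 0.00000e+00  0.00000e+00  0.00000e+00  1.00000e+00]]
[[455.3   0.  279.1]
 [  0.  455.3 214.8]
 [  0.    0.    1. ]] [[-4.00000e-01  8.00000e-01 -4.50000e-01  1.19605e+03]
 [ 9.10000e-01  3.50000e-01 -2.00000e-01  2.81940e+02]
 [-1.00000e-02 -4.90000e-01 -8.70000e-01  1.24056e+03]
 [ 0.00000e+00  0.00000e+00  0.00000e+00  1.00000e+00]]
{'time_s': 0.1, 'qpos': array([-6.76656263e+01,  1.83479826e+01,  8.96984185e+01, -1.15180497e-03,
        7.20418069e+01, -1.14597802e+00]), 'qvel': array([-0.01374362, -0.04084761, -0.18695288, -0.0350406 ,  0.05490987,
        0.14410409]), 'effort': array([-3.94686037e-05, -4.13332164e+01, -2.32510704e+01,  7.27474527e-02,
        4.21807612e-02, -7.17376179e-05]), 'ee_pos': array([ 228.93506546, -527.00310383,  221.21103854]), 'ee_rot': array([-1.79911788e+02, -6.69214991e-04,  2.34807072e+01]), 'force': array([-0.73671726,  0.01366376, -0.27717259]), 'torque': array([-0.02442803,  0.07448369,  0.00847152]), 'gripper_force': 0.0, 'gripper_width': 91.12250332197786}
```

View pics/top0b.png

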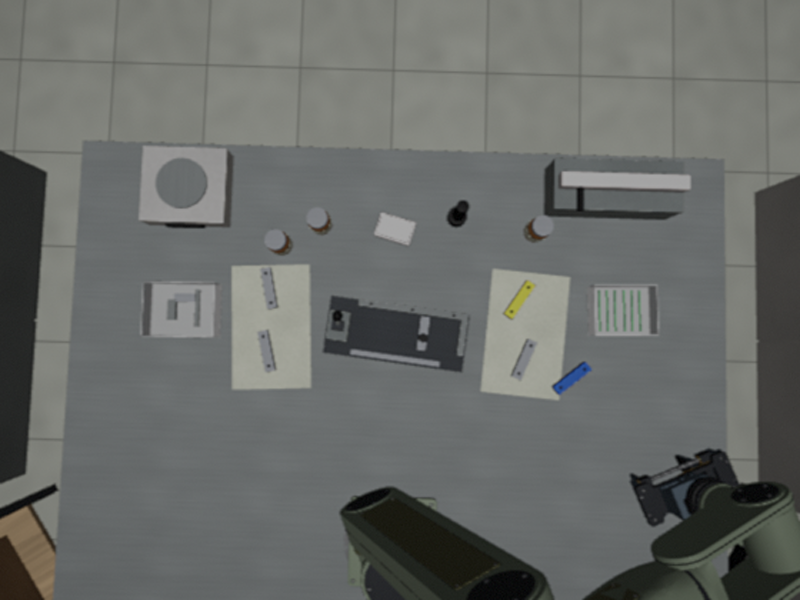

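The top view shows three grey bars, at (268,288), (266,351) and (524,360). The bar-shaped things at (519,299) yellow and (572,378) blue are look-alikes. The fixture spans (325..468, 297..372), with the lever at its left end. I'll enlarge to confirm.

Run:
```python
from h import *
o=cv2.imread('pics/top0.png')
c=o[170:290,150:430]  # 280x120
a=cv2.resize(c[:, :145],None,fx=5.5,fy=4.9*1.0,interpolation=cv2.INTER_CUBIC) 
# left / fixture / right stacked as uniform 5x crops
cv2.imwrite('pics/c1.png',cv2.resize(o[180:280,155:290],None,fx=5.5,fy=5.5,interpolation=cv2.INTER_CUBIC))
cv2.imwrite('pics/c2.png',cv2.resize(o[180:285,280:425],None,fx=5.5,fy=5.5,interpolation=cv2.INTER_CUBIC))
```

```text
(no output)
```

View pics/c1.png

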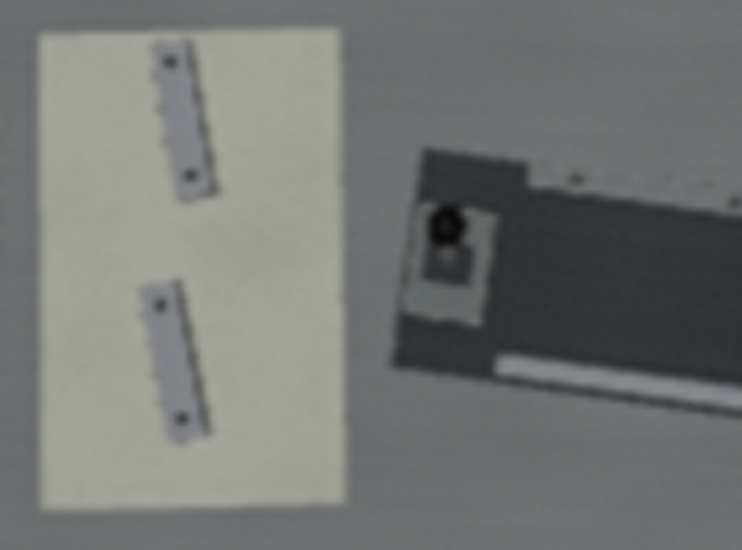

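View pics/c2.png

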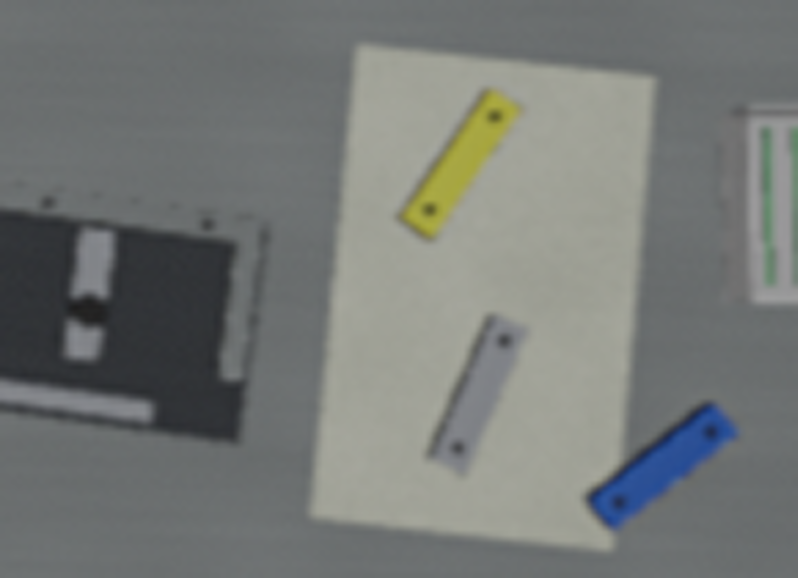

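Confirmed: three plain grey bars (two left, one right). The pale strip on the fixture's near edge looks like a marking. Next come the numbers.

Run:
```python
from h import *
L=lambda x,y:(155+x/5.5,180+y/5.5); R=lambda x,y:(280+x/5.5,180+y/5.5)
# cv resize half-pixel shift
P=lambda uv,z:px2w('top0',(uv[0]-.4,uv[1]-.4),z)
fl,nl,nr,fr=[P(a,10) for a in (L(425,148),L(392,366),R(240,440),R(267,222))]
print([p.round(1) for p in (fl,nl,nr,fr)], np.linalg.norm((fl-nl)[:2]),np.linalg.norm((fl-fr)[:2]),np.linalg.norm((nl-nr)[:2]))
c=(fl+nl+nr+fr)/4
yv=(fl-fr+nl-nr)[:2]; xv=(fl-nl+fr-nr)[:2]
print('centre',c.round(1),'yaw from y',np.degrees(np.arctan2(-yv[0],yv[1])),'from x',np.degrees(np.arctan2(xv[1],xv[0])))
print('knob top',P(R(90,308),63),'tip',P(L(446,225),80))
for n,f,a,b in (('A',L,(170,62),(190,175)),('B',L,(161,305),(181,418)),('C',R,(504,340),(458,448))):
    p,q=P(f(*a),20),P(f(*b),20); d=p-q; print(n,((p+q)/2).round(1),np.degrees(np.arctan2(d[1],d[0])).round(1),np.linalg.norm(d).round(1))
```

```text
[array([580. , 164.4,  10. ]), array([442.8, 180.2,  10. ]), array([ 406.3, -155.8,   10. ]), array([ 542.9, -170. ,   10. ])] 138.1165818158829 336.3902410420289 337.9164841176011
centre [493.    4.7  10. ] yaw from y -6.265496675227069 from x -6.244559218661177
knob top [486.20108046 -57.09321075  63.        ] tip [529.98999005 142.40542416  80.        ]
A [593.5 317.1  20. ] 12.4 72.2
B [442.1 316.2  20. ] 12.5 71.2
C [ 439.6 -303.5   20. ] -22.3 73.0
```

```bash
cat >> h.py <<'E'
F=dict(c=np.array([493.,4.7]),yaw=-6.25)
try:
    import json; d=json.load(open('fix.json')); F=dict(c=np.array(d['c']),yaw=d['yaw'])
except Exception: pass
def f2w(x,y):
    a=np.radians(F['yaw']); return F['c']+np.array([x*np.cos(a)-y*np.sin(a),x*np.sin(a)+y*np.cos(a)])
def w2f(p):
    a=np.radians(F['yaw']); d=np.array(p[:2])-F['c']; return np.array([d[0]*np.cos(a)+d[1]*np.sin(a),-d[0]*np.sin(a)+d[1]*np.cos(a)])
def to(xy,z,yaw=None,frm=None,rate=45):
    "print what to type: steps of one row"
    s=telemetry.state(); p=np.array(frm[:3] if frm is not None else s['ee_pos']); y0=s['ee_rot'][2] if frm is None or len(frm)<4 else frm[3]
    d=np.array([*xy,z])-p; dy=0 if yaw is None else (yaw-y0+90)%180-90
    n=max(1,int(np.ceil(max(np.linalg.norm(d)/rate,abs(dy)/5))))
    print('t',s['time_s'],'from',p.round(1),round(y0,1),'to',np.array([*xy,z]).round(1),'n',n,'row',(d/800/n).round(4),'yaw',round(dy/5/n,3)); return [*xy,z,y0+dy]
E
python3 -m crank '[{"dx":0.0269,"dy":0.0519,"yaw":-0.75},{"dx":0.0269,"dy":0.0519,"yaw":-0.75},{"dx":0.0269,"dy":0.0519,"yaw":-0.75},{"dx":0.0269,"dy":0.0519,"yaw":-0.75},{"dx":0.0269,"dy":0.0519,"yaw":-0.75},{"dx":0.0269,"dy":0.0519,"yaw":-0.75},{"dx":0.0269,"dy":0.0519,"yaw":-0.75},{"dx":0.0269,"dy":0.0519,"yaw":-0.75}]' 0 10
python3 -m crank '[{"dx":0.0269,"dy":0.0519},{"dx":0.0269,"dy":0.0519},{"dx":0.0269,"dy":0.0519},{"dx":0.0269,"dy":0.0519},{"dx":0.0269,"dy":0.0519},{"dx":0.0269,"dy":0.0519},{"dx":0.0269,"dy":0.0519},{"dx":0.0269,"dy":0.0519},{},{}]'
python3 - <<'E'
from h import *
grab('wrist','w1')
a=to(f2w(65,140),76,-6.25); to(f2w(8,140),76,-6.25,frm=a,rate=10)
E
```

```text
t 0.15 from [ 228.9 -527.1  221.3] 23.5 to [572.9 136.8  76. ] n 17 row [ 0.0253  0.0488 -0.0107] yaw -0.35
t 0.15 from [572.9 136.8  76. ] -6.2 to [516.2 143.   76. ] n 6 row [-0.0118  0.0013  0.    ] yaw 0.0validation failed for argument at $[0]...
validation failed for argument at $[0]...
```

View pics/w1.png

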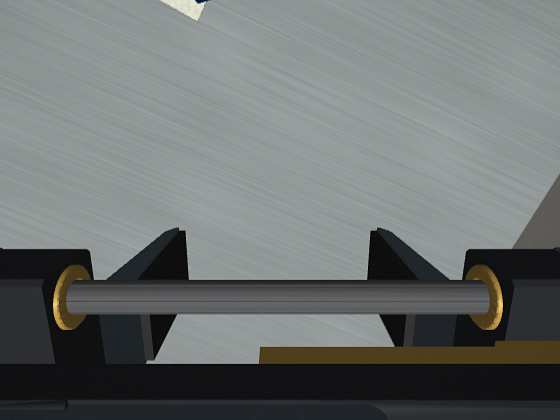

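The move was refused, so the wrist picture shows only the start pose. The rows probably need all four keys.

```bash
python3 -m crank '[{"dx":0.0269,"dy":0.0519,"dz":0,"yaw":-0.75},{"dx":0.0269,"dy":0.0519,"dz":0,"yaw":-0.75},{"dx":0.0269,"dy":0.0519,"dz":0,"yaw":-0.75},{"dx":0.0269,"dy":0.0519,"dz":0,"yaw":-0.75},{"dx":0.0269,"dy":0.0519,"dz":0,"yaw":-0.75},{"dx":0.0269,"dy":0.0519,"dz":0,"yaw":-0.75},{"dx":0.0269,"dy":0.0519,"dz":0,"yaw":-0.75},{"dx":0.0269,"dy":0.0519,"dz":0,"yaw":-0.75}]' 0 10
E=$?; echo $E
```

```text
time_s: 1.15
ee_pos: [401.6, -193.8, 221.9]
ee_rot: [180.0, 0.0, -6.7]
force: [0.8, 0.4, -0.4]
gripper_width: 14.1
gripper_force: 0.0
0
```

```bash
python3 -m crank '[{"dx":0.0269,"dy":0.0519,"dz":0,"yaw":0},{"dx":0.0269,"dy":0.0519,"dz":0,"yaw":0},{"dx":0.0269,"dy":0.0519,"dz":0,"yaw":0},{"dx":0.0269,"dy":0.0519,"dz":0,"yaw":0},{"dx":0.0269,"dy":0.0519,"dz":0,"yaw":0},{"dx":0.0269,"dy":0.0519,"dz":0,"yaw":0},{"dx":0.0269,"dy":0.0519,"dz":0,"yaw":0},{"dx":0.0269,"dy":0.0519,"dz":0,"yaw":0},{"dx":0,"dy":0,"dz":0,"yaw":0},{"dx":0,"dy":0,"dz":0,"yaw":0}]'
python3 - <<'E'
from h import *
a=to(f2w(65,140),76,-6.25); to(f2w(8,140),76,-6.25,frm=a,rate=10)
E
```

```text
time_s: 2.4
ee_pos: [572.8, 136.5, 221.4]
ee_rot: [179.9, 0.1, -6.5]
force: [-0.5, -0.2, -0.1]
gripper_width: 0.4
gripper_force: 0.0
t 2.4 from [572.8 136.5 221.4] -6.5 to [572.9 136.8  76. ] n 4 row [ 0.      0.0001 -0.0455] yaw 0.013
t 2.4 from [572.9 136.8  76. ] -6.2 to [516.2 143.   76. ] n 6 row [-0.0118  0.0013  0.    ] yaw 0.0
```

```bash
python3 -m crank '[{"dx":0,"dy":0,"dz":-0.0455,"yaw":0},{"dx":0,"dy":0,"dz":-0.0455,"yaw":0},{"dx":0,"dy":0,"dz":-0.0455,"yaw":0},{"dx":0,"dy":0,"dz":-0.0455,"yaw":0},{"dx":0,"dy":0,"dz":0,"yaw":0}]'
python3 -m crank '[{"dx":-0.0118,"dy":0.0013,"dz":0,"yaw":0},{"dx":-0.0118,"dy":0.0013,"dz":0,"yaw":0},{"dx":-0.0118,"dy":0.0013,"dz":0,"yaw":0},{"dx":-0.0118,"dy":0.0013,"dz":0,"yaw":0},{"dx":-0.0118,"dy":0.0013,"dz":0,"yaw":0},{"dx":-0.0118,"dy":0.0013,"dz":0,"yaw":0},{"dx":0,"dy":0,"dz":0,"yaw":0}]'
python3 -m crank '[{"dx":-0.0062,"dy":0.0007,"dz":0,"yaw":0},{"dx":0,"dy":0,"dz":0,"yaw":0},{"dx":0,"dy":0,"dz":0,"yaw":0}]'
python3 - <<'E'
from h import *
print(w2f(telemetry.state()['ee_pos']))
E
```

```text
time_s: 3.02
ee_pos: [570.8, 135.1, 74.2]
ee_rot: [179.9, 0.4, -6.6]
force: [0.1, 0.8, -0.4]
gripper_width: 0.7
gripper_force: 0.0
time_s: 3.9
ee_pos: [515.2, 143.2, 76.0]
ee_rot: [180.0, 0.1, -6.5]
force: [0.4, 0.5, -0.4]
gripper_width: 0.2
gripper_force: 0.0
time_s: 4.28
ee_pos: [511.6, 143.7, 76.2]
ee_rot: [180.0, 0.0, -6.5]
force: [0.3, -0.7, 0.9]
gripper_width: 0.7
gripper_force: 0.0
[  3.39767901 140.19360426]
```

```bash
python3 -m crank '[{"dx":0.02,"dy":0,"dz":0,"yaw":0},{"dx":0,"dy":0,"dz":0.06,"yaw":0},{"dx":0,"dy":0,"dz":0.06,"yaw":0},{"dx":0,"dy":0,"dz":0,"yaw":0}]'
python3 - <<'E'
from h import *
a=to(f2w(0,-98),172,-6.25); a=to(f2w(0,-98),50,frm=a); to(f2w(0,42),50,frm=a,rate=18)
E
```

```text
time_s: 4.78
ee_pos: [531.6, 144.4, 176.6]
ee_rot: [-179.8, -0.5, -6.5]
force: [-0.3, -0.2, 0.3]
gripper_width: 0.3
gripper_force: 0.0
t 4.775 from [531.6 144.4 176.6] -6.5 to [482.3 -92.7 172. ] n 6 row [-0.0103 -0.0494 -0.001 ] yaw 0.01
t 4.775 from [482.3 -92.7 172. ] -6.3 to [482.3 -92.7  50. ] n 3 row [ 0.      0.     -0.0508] yaw 0.0
t 4.775 from [482.3 -92.7  50. ] -6.3 to [497.6  46.5  50. ] n 8 row [0.0024 0.0217 0.    ] yaw 0.0
```

```bash
python3 -m crank '[{"dx":-0.0103,"dy":-0.0494,"dz":0,"yaw":0},{"dx":-0.0103,"dy":-0.0494,"dz":0,"yaw":0},{"dx":-0.0103,"dy":-0.0494,"dz":0,"yaw":0},{"dx":-0.0103,"dy":-0.0494,"dz":0,"yaw":0},{"dx":-0.0103,"dy":-0.0494,"dz":0,"yaw":0},{"dx":-0.0103,"dy":-0.0494,"dz":0,"yaw":0},{"dx":0,"dy":0,"dz":0,"yaw":0},{"dx":0,"dy":0,"dz":0,"yaw":0}]'
python3 - <<'E'
from h import *
o=grab('top','top1'); cv2.imwrite('pics/t1.png',cv2.resize(o[170:300,200:360],None,fx=4.6,fy=4.6,interpolation=cv2.INTER_CUBIC))
E
```

```text
time_s: 5.78
ee_pos: [478.5, -93.2, 171.7]
ee_rot: [-180.0, 0.1, -6.6]
force: [-0.4, -0.1, 0.1]
gripper_width: 0.4
gripper_force: 0.0
```

View pics/t1.png

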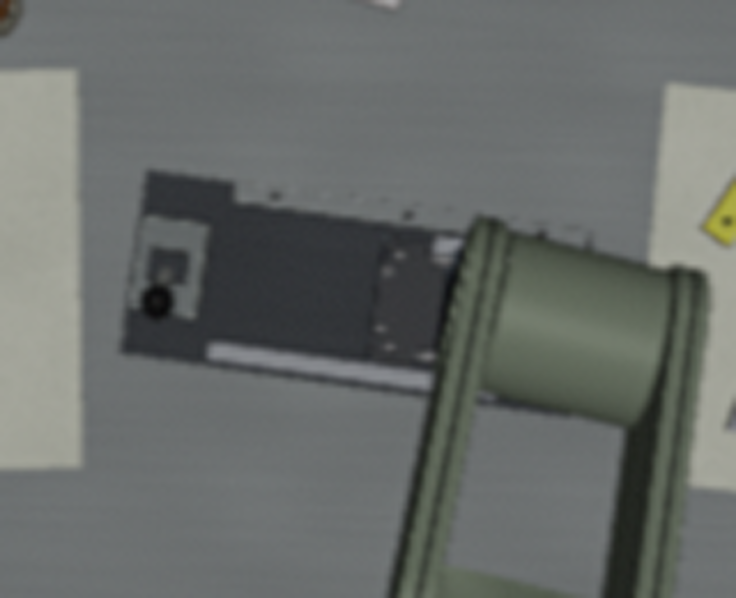

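The lever ball is now at the near side (157,300), so it is released. Next I push the jaw open.

```bash
python3 -m crank '[{"dx":0.0035,"dy":0,"dz":-0.0508,"yaw":0},{"dx":0,"dy":0,"dz":-0.0508,"yaw":0},{"dx":0,"dy":0,"dz":-0.0508,"yaw":0},{"dx":0,"dy":0,"dz":0,"yaw":0},{"dx":0,"dy":0,"dz":0,"yaw":0}]'
python3 -m crank '[{"dx":0.0024,"dy":0.0217,"dz":0,"yaw":0},{"dx":0.0024,"dy":0.0217,"dz":0,"yaw":0},{"dx":0.0024,"dy":0.0217,"dz":0,"yaw":0},{"dx":0.0024,"dy":0.0217,"dz":0,"yaw":0},{"dx":0.0024,"dy":0.0217,"dz":0,"yaw":0},{"dx":0.0024,"dy":0.0217,"dz":0,"yaw":0},{"dx":0.0024,"dy":0.0217,"dz":0,"yaw":0},{"dx":0.0024,"dy":0.0217,"dz":0,"yaw":0},{"dx":0,"dy":0,"dz":0,"yaw":0},{"dx":0,"dy":0,"dz":0,"yaw":0}]'
python3 - <<'E'
from h import *
print(w2f(telemetry.state()['ee_pos']))
E
```

```text
time_s: 6.45
ee_pos: [482.4, -93.0, 51.5]
ee_rot: [180.0, -0.1, -6.5]
force: [-0.1, -0.2, -0.1]
gripper_width: 0.5
gripper_force: 0.0
time_s: 7.7
ee_pos: [495.4, 45.9, 49.9]
ee_rot: [-180.0, 0.2, -6.5]
force: [0.4, 0.6, -0.6]
gripper_width: 0.1
gripper_force: 0.0
[-2.14306169 41.22423105]
```

```bash
python3 -m crank '[{"dx":0.0005,"dy":0.003,"dz":0,"yaw":0},{"dx":0.0005,"dy":0.002,"dz":0,"yaw":0},{"dx":0,"dy":0,"dz":0,"yaw":0}]'
python3 -m crank '[{"dx":0,"dy":-0.015,"dz":0,"yaw":0},{"dx":0,"dy":0,"dz":0.06,"yaw":0},{"dx":0,"dy":0,"dz":0.06,"yaw":0},{"dx":0,"dy":0,"dz":0.06,"yaw":0},{"dx":0,"dy":0,"dz":0,"yaw":0}]' 1
python3 - <<'E'
from h import *
to([442-60,316],190,12.5)
to([442-60,316],190,12.5-180)
E
```

```text
time_s: 8.07
ee_pos: [496.7, 49.0, 50.2]
ee_rot: [180.0, 0.1, -6.5]
force: [-1.0, -2.6, -0.7]
gripper_width: 0.4
gripper_force: 1.1
time_s: 8.7
ee_pos: [500.1, 37.2, 198.6]
ee_rot: [-179.9, -0.6, -6.6]
force: [0.7, 0.1, -0.4]
gripper_width: 47.8
gripper_force: 0.0
t 8.7 from [500.1  37.2 198.6] -6.6 to [382 316 190] n 7 row [-0.0211  0.0498 -0.0015] yaw 0.544
t 8.7 from [500.1  37.2 198.6] -6.6 to [382 316 190] n 7 row [-0.0211  0.0498 -0.0015] yaw 0.544
```

```bash
cat >> h.py <<'E'
def bars(fn):
    "grey bars left/right of the fixture: white-paper dark/grey blobs by hole marks -> use min-area rect of non-paper blobs on the mats"
    o=cv2.imread('pics/%s.png'%fn); 
    for nm,(u0,u1,v0,v1) in dict(L=(165,215,188,270),R=(340,395,190,276)).items():
        g=o[v0:v1,u0:u1].astype(int); big=cv2.resize(o[v0:v1,u0:u1],None,fx=4,fy=4,interpolation=cv2.INTER_CUBIC).astype(int)
        # paper is yellowish: r-b large; bar is bluish grey & bright
        m=((big[...,2]-big[...,0]<8)&(big[...,2]-big[...,0]>-40)&(big.mean(2)>115)).astype(np.uint8)
        for c in cv2.findContours(m,cv2.RETR_EXTERNAL,cv2.CHAIN_APPROX_SIMPLE)[0]:
            r=cv2.minAreaRect(c); w,h=max(r[1]),min(r[1])
            if not(110<w<190 and 22<h<60): continue
            b=cv2.boxPoints(r); W=np.array([px2w(fn,((p[0]+.5)/4-.5+u0,(p[1]+.5)/4-.5+v0),20)[:2] for p in b])
            e=[W[1]-W[0],W[2]-W[1]]; l=max(e,key=np.linalg.norm); 
            print(nm,W.mean(0).round(1),'yaw',((np.degrees(np.arctan2(l[1],l[0]))+90)%180-90).round(1),[np.linalg.norm(x).round(1) for x in e])
E
python3 - <<'E'
from h import *
bars('top0'); print(); grab('top','top2'); bars('top2')
a=to([442,316],120,12.5); to([442,316],11,frm=a)
E
```

```text
L [442.3 315.7] yaw 13.4 [np.float64(33.3), np.float64(105.5)]
L [591.7 316.3] yaw 11.5 [np.float64(30.9), np.float64(103.1)]
R [ 440.2 -302.1] yaw -22.7 [np.float64(104.8), np.float64(32.3)]

L [442.6 315.6] yaw 12.2 [np.float64(34.1), np.float64(104.8)]
L [591.7 315.6] yaw 12.7 [np.float64(32.7), np.float64(104.0)]
R [ 440.3 -302.5] yaw -23.1 [np.float64(106.1), np.float64(32.7)]
t 8.75 from [498.4  37.1 196.2] -6.6 to [442 316 120] n 7 row [-0.0101  0.0498 -0.0136] yaw 0.544
t 8.75 from [442 316 120] 12.5 to [442 316  11] n 3 row [ 0.      0.     -0.0454] yaw 0.0
```

```bash
python3 -m crank '[{"dx":-0.0101,"dy":0.0498,"dz":-0.0136,"yaw":0.544},{"dx":-0.0101,"dy":0.0498,"dz":-0.0136,"yaw":0.544},{"dx":-0.0101,"dy":0.0498,"dz":-0.0136,"yaw":0.544},{"dx":-0.0101,"dy":0.0498,"dz":-0.0136,"yaw":0.544},{"dx":-0.0101,"dy":0.0498,"dz":-0.0136,"yaw":0.544},{"dx":-0.0101,"dy":0.0498,"dz":-0.0136,"yaw":0.544},{"dx":-0.0101,"dy":0.0498,"dz":-0.0136,"yaw":0.544},{"dx":0,"dy":0,"dz":0,"yaw":0},{"dx":0,"dy":0,"dz":0,"yaw":0}]' 1 30
python3 - <<'E'
from h import *
a=to([442,316],11,12.5)
E
```

```text
time_s: 9.88
ee_pos: [440.3, 315.4, 117.2]
ee_rot: [179.9, 0.1, 12.5]
force: [0.1, -0.9, -0.5]
gripper_width: 91.0
gripper_force: 0.0
t 9.875 from [440.3 315.4 117.2] 12.5 to [442 316  11] n 3 row [ 0.0007  0.0003 -0.0443] yaw -0.0
```

```bash
python3 -m crank '[{"dx":0.002,"dy":0,"dz":-0.0443,"yaw":0},{"dx":0,"dy":0,"dz":-0.0443,"yaw":0},{"dx":0,"dy":0,"dz":-0.0433,"yaw":0},{"dx":0,"dy":0,"dz":0,"yaw":0}]'
python3 -m crank '[{"dx":0,"dy":0,"dz":0,"yaw":0},{"dx":0,"dy":0,"dz":0,"yaw":0},{"dx":0,"dy":0,"dz":0,"yaw":0},{"dx":0,"dy":0,"dz":0,"yaw":0},{"dx":0,"dy":0,"dz":0,"yaw":0},{"dx":0,"dy":0,"dz":0,"yaw":0},{"dx":0,"dy":0,"dz":0,"yaw":0},{"dx":0,"dy":0,"dz":0,"yaw":0}]' 0 30
python3 -m crank '[{"dx":0,"dy":0,"dz":0.035,"yaw":0},{"dx":0,"dy":0,"dz":0.035,"yaw":0},{"dx":0,"dy":0,"dz":0.035,"yaw":0},{"dx":0,"dy":0,"dz":0.035,"yaw":0},{"dx":0,"dy":0,"dz":0,"yaw":0}]'
python3 - <<'E'
from h import *
a=to(f2w(-8,-110),125,-6.25); to(f2w(-8,-110),22,frm=a)
E
```

```text
time_s: 10.38
ee_pos: [441.8, 314.3, 11.4]
ee_rot: [179.9, 0.2, 12.4]
force: [0.8, 0.3, 0.5]
gripper_width: 91.3
gripper_force: 0.0
time_s: 11.38
ee_pos: [442.4, 316.3, 12.7]
ee_rot: [180.0, 0.0, 12.5]
force: [0.4, -0.5, 0.1]
gripper_width: 23.5
gripper_force: 30.0
time_s: 12.0
ee_pos: [443.5, 317.1, 126.4]
ee_rot: [-179.9, -0.2, 12.5]
force: [-0.3, -0.6, -1.4]
gripper_width: 24.0
gripper_force: 30.0
t 12.0 from [443.5 317.1 126.4] 12.5 to [ 473.1 -103.8  125. ] n 10 row [ 0.0037 -0.0526 -0.0002] yaw -0.375
t 12.0 from [ 473.1 -103.8  125. ] -6.3 to [ 473.1 -103.8   22. ] n 3 row [ 0.      0.     -0.0429] yaw 0.0
```

```bash
python3 -m crank '[{"dx":0.0037,"dy":-0.0526,"dz":0,"yaw":-0.375},{"dx":0.0037,"dy":-0.0526,"dz":0,"yaw":-0.375},{"dx":0.0037,"dy":-0.0526,"dz":0,"yaw":-0.375},{"dx":0.0037,"dy":-0.0526,"dz":0,"yaw":-0.375},{"dx":0.0037,"dy":-0.0526,"dz":0,"yaw":-0.375},{"dx":0.0037,"dy":-0.0526,"dz":0,"yaw":-0.375},{"dx":0.0037,"dy":-0.0526,"dz":0,"yaw":-0.375},{"dx":0.0037,"dy":-0.0526,"dz":0,"yaw":-0.375},{"dx":0.0037,"dy":-0.0526,"dz":0,"yaw":-0.375},{"dx":0.0037,"dy":-0.0526,"dz":0,"yaw":-0.375}]'
python3 -m crank '[{"dx":0,"dy":0,"dz":0,"yaw":0},{"dx":0,"dy":0,"dz":0,"yaw":0}]'
python3 - <<'E'
from h import *
a=to(f2w(-8,-110),25,-6.25,rate=35); 
b=grab('wrist','w2')
E
```

```text
time_s: 13.25
ee_pos: [470.9, -105.6, 123.1]
ee_rot: [-180.0, 0.2, -6.3]
force: [-0.1, 0.0, -0.1]
gripper_width: 23.7
gripper_force: 30.0
time_s: 13.5
ee_pos: [471.0, -104.0, 123.5]
ee_rot: [-180.0, 0.2, -6.3]
force: [-0.6, 0.6, -0.9]
gripper_width: 23.6
gripper_force: 30.0
t 13.5 from [ 471.  -104.   123.5] -6.3 to [ 473.1 -103.8   25. ] n 3 row [ 0.0009  0.0001 -0.0411] yaw 0.0
```

View pics/w2.png

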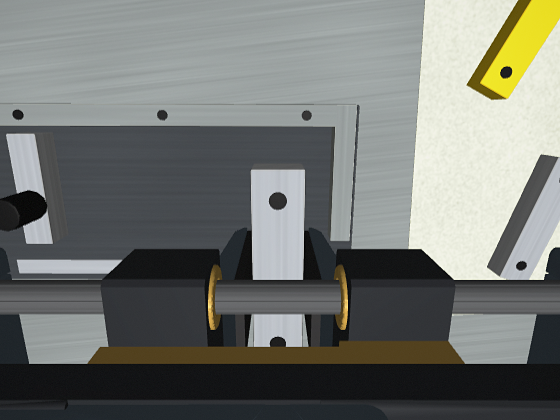

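The held bar hangs straight, parallel to the fence and rail. I'll use this view to check the fixture frame and the jaw opening: the knob top is about (32,205), the rail/fence inner corner (335,127), and the fence inner top edge runs to (0,126).

```bash
python3 - <<'E'
from h import *
for n,p,z in (('corner',(335,127),26),('fence left',(5,126),26),('rail near inner top',(331,241),26),('jaw face top far',(37,133),34),('jaw face top near',(52,243),34),('jaw outer far',(7,135),34),('knob top',(36,203),63),('bar end L',(251,169),130),):
    print(n,w2f(px2w('w2',p,z)).round(1))
E
python3 -m crank '[{"dx":0.0027,"dy":0,"dz":-0.0411,"yaw":0},{"dx":0,"dy":0,"dz":-0.0411,"yaw":0},{"dx":0,"dy":0,"dz":-0.036,"yaw":0},{"dx":0,"dy":0,"dz":0,"yaw":0},{"dx":0,"dy":0,"dz":0,"yaw":0}]'
```

```text
corner [  53.8 -149.9]
fence left [54.7 80.9]
rail near inner top [ -30.7 -150.2]
jaw face top far [50.3 54.2]
jaw face top near [-29.2  56.7]
jaw outer far [48.9 74.8]
knob top [ 8.3 43.4]
bar end L [ 39.9 -98.2]
time_s: 14.18
ee_pos: [474.9, -104.0, 31.0]
ee_rot: [180.0, -0.1, -6.2]
force: [0.3, 0.2, -0.9]
gripper_width: 24.0
gripper_force: 30.0
```

```bash
python3 -m crank '[{"dx":0,"dy":0,"dz":-0.005,"yaw":0},{"dx":0,"dy":0,"dz":-0.004,"yaw":0},{"dx":0,"dy":0,"dz":0,"yaw":0},{"dx":0,"dy":0,"dz":0,"yaw":0}]'
python3 -m crank '[{"dx":0.0062,"dy":-0.0007,"dz":0,"yaw":0},{"dx":0.0062,"dy":-0.0007,"dz":0,"yaw":0},{"dx":0,"dy":0,"dz":0,"yaw":0}]'
python3 -c "
from h import *
print(w2f(telemetry.state()['ee_pos']))"
```

```text
time_s: 14.68
ee_pos: [474.2, -104.5, 23.2]
ee_rot: [180.0, -0.0, -6.2]
force: [0.3, -0.2, -1.6]
gripper_width: 23.9
gripper_force: 30.0
time_s: 15.05
ee_pos: [484.6, -105.7, 23.0]
ee_rot: [180.0, -0.0, -6.2]
force: [0.2, 0.1, -1.8]
gripper_width: 24.0
gripper_force: 30.0
[   3.69673527 -110.61548615]
```

```bash
python3 -m crank '[{"dx":0.0037,"dy":-0.0004,"dz":0,"yaw":0},{"dx":0,"dy":0,"dz":0,"yaw":0}]'
python3 -m crank '[{"dx":0.0025,"dy":-0.0003,"dz":0,"yaw":0},{"dx":0,"dy":0,"dz":0,"yaw":0}]'
python3 -c "
from h import *
print(w2f(telemetry.state()['ee_pos']))"
```

```text
time_s: 15.3
ee_pos: [485.3, -105.6, 22.9]
ee_rot: [-180.0, 0.2, -6.2]
force: [-5.2, -0.1, 3.0]
gripper_width: 24.1
gripper_force: 30.0
time_s: 15.55
ee_pos: [485.3, -105.6, 22.8]
ee_rot: [-180.0, 0.4, -6.2]
force: [-8.3, 0.3, 6.3]
gripper_width: 23.5
gripper_force: 30.0
[   4.39268919 -110.47329577]
```

```bash
python3 -m crank '[{"dx":-0.0015,"dy":0,"dz":-0.001,"yaw":0},{"dx":0,"dy":0,"dz":0,"yaw":0}]' 
python3 -m crank '[{"dx":0,"dy":0,"dz":0,"yaw":0},{"dx":0,"dy":0,"dz":0,"yaw":0},{"dx":0,"dy":0,"dz":0,"yaw":0}]' 0.4
python3 -m crank '[{"dx":0,"dy":0,"dz":0.06,"yaw":0},{"dx":0,"dy":0,"dz":0.06,"yaw":0},{"dx":0,"dy":0,"dz":0.06,"yaw":0},{"dx":0,"dy":0,"dz":0,"yaw":0}]'
python3 - <<'E'
from h import *
grab('wrist','w3'); grab('top','top3'); bars('top3')
a=to([591.7,316],125,12.5)
E
```

```text
time_s: 15.8
ee_pos: [485.3, -105.6, 22.7]
ee_rot: [-180.0, 0.3, -6.2]
force: [-7.6, 0.2, 10.5]
gripper_width: 23.7
gripper_force: 30.0
time_s: 16.18
ee_pos: [488.4, -106.2, 22.2]
ee_rot: [180.0, -0.0, -6.2]
force: [-0.2, -1.3, -0.0]
gripper_width: 36.6
gripper_force: 0.0
time_s: 16.68
ee_pos: [490.6, -106.8, 170.1]
ee_rot: [179.9, -0.5, -6.2]
force: [0.4, 0.1, -1.3]
gripper_width: 36.7
gripper_force: 0.0
L [591.8 316. ] yaw 11.2 [np.float64(32.7), np.float64(102.7)]
R [ 439.5 -301.6] yaw -22.4 [np.float64(105.7), np.float64(32.7)]
t 16.775 from [ 487.7 -106.1  166.2] -6.2 to [591.7 316.  125. ] n 10 row [ 0.013   0.0528 -0.0051] yaw 0.375
```

View pics/w3.png

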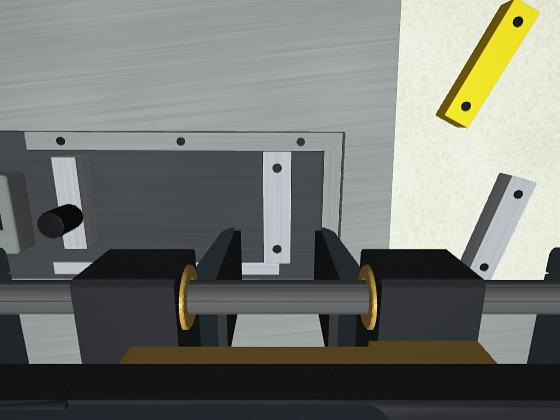

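Bar 1 lies flush on the fence and parallel. Bar A comes next.

```bash
python3 -m crank '[{"dx":0.013,"dy":0.0528,"dz":-0.0051,"yaw":0.375},{"dx":0.013,"dy":0.0528,"dz":-0.0051,"yaw":0.375},{"dx":0.013,"dy":0.0528,"dz":-0.0051,"yaw":0.375},{"dx":0.013,"dy":0.0528,"dz":-0.0051,"yaw":0.375},{"dx":0.013,"dy":0.0528,"dz":-0.0051,"yaw":0.375},{"dx":0.013,"dy":0.0528,"dz":-0.0051,"yaw":0.375},{"dx":0.013,"dy":0.0528,"dz":-0.0051,"yaw":0.375},{"dx":0.013,"dy":0.0528,"dz":-0.0051,"yaw":0.375},{"dx":0.013,"dy":0.0528,"dz":-0.0051,"yaw":0.375},{"dx":0.013,"dy":0.0528,"dz":-0.0051,"yaw":0.375}]' 0.9
python3 -m crank '[{"dx":0,"dy":0,"dz":0,"yaw":0},{"dx":0,"dy":0,"dz":0,"yaw":0}]'
python3 - <<'E'
from h import *
a=to([591.8,316],12,12.5)
for n,p,z in (('jar',(278*.7,241*.7),85),('jar',(318*.7,217*.7),85)): print(n,px2w('top0',p,z))
E
```

```text
time_s: 18.02
ee_pos: [591.0, 317.2, 122.6]
ee_rot: [179.9, 0.2, 12.6]
force: [-0.2, 0.2, -0.0]
gripper_width: 82.3
gripper_force: 0.0
time_s: 18.27
ee_pos: [590.8, 315.4, 123.4]
ee_rot: [179.9, 0.2, 12.5]
force: [-0.2, -0.5, 0.3]
gripper_width: 82.0
gripper_force: 0.0
t 18.275 from [590.8 315.4 123.4] 12.5 to [591.8 316.   12. ] n 3 row [ 0.0004  0.0002 -0.0464] yaw -0.002
jar [696.29932549 282.93018742  85.        ]
jar [754.79477438 192.9568611   85.        ]
```

```bash
python3 -m crank '[{"dx":0.001,"dy":0,"dz":-0.0464,"yaw":0},{"dx":0,"dy":0,"dz":-0.0464,"yaw":0},{"dx":0,"dy":0,"dz":-0.0464,"yaw":0},{"dx":0,"dy":0,"dz":0,"yaw":0},{"dx":0,"dy":0,"dz":0,"yaw":0}]'
python3 -m crank '[{"dx":0,"dy":0,"dz":0,"yaw":0},{"dx":0,"dy":0,"dz":0,"yaw":0},{"dx":0,"dy":0,"dz":0,"yaw":0},{"dx":0,"dy":0,"dz":0,"yaw":0},{"dx":0,"dy":0,"dz":0,"yaw":0},{"dx":0,"dy":0,"dz":0,"yaw":0},{"dx":0,"dy":0,"dz":0,"yaw":0},{"dx":0,"dy":0,"dz":0,"yaw":0}]' 0 30
python3 -m crank '[{"dx":0,"dy":0,"dz":0.035,"yaw":0},{"dx":0,"dy":0,"dz":0.035,"yaw":0},{"dx":0,"dy":0,"dz":0.035,"yaw":0},{"dx":0,"dy":0,"dz":0.035,"yaw":0},{"dx":0,"dy":0,"dz":0,"yaw":0}]'
python3 - <<'E'
from h import *
a=to(f2w(-8,-58),125,-6.25,rate=50); to(f2w(-8,-58),25,frm=a)
E
```

```text
time_s: 18.9
ee_pos: [592.8, 315.3, 14.6]
ee_rot: [180.0, 0.0, 12.5]
force: [0.0, -0.6, 0.3]
gripper_width: 82.1
gripper_force: 0.0
time_s: 19.9
ee_pos: [592.6, 316.3, 14.0]
ee_rot: [180.0, 0.0, 12.5]
force: [-0.1, -0.2, 0.3]
gripper_width: 23.5
gripper_force: 30.0
time_s: 20.52
ee_pos: [593.8, 316.9, 128.1]
ee_rot: [-179.9, -0.3, 12.5]
force: [0.1, 0.1, -1.3]
gripper_width: 23.5
gripper_force: 30.0
t 20.525 from [593.8 316.9 128.1] 12.5 to [478.7 -52.1 125. ] n 8 row [-0.018  -0.0577 -0.0005] yaw -0.469
t 20.525 from [478.7 -52.1 125. ] -6.2 to [478.7 -52.1  25. ] n 3 row [ 0.      0.     -0.0417] yaw 0.0
```

```bash
python3 -m crank '[{"dx":-0.018,"dy":-0.0577,"dz":0,"yaw":-0.469},{"dx":-0.018,"dy":-0.0577,"dz":0,"yaw":-0.469},{"dx":-0.018,"dy":-0.0577,"dz":0,"yaw":-0.469},{"dx":-0.018,"dy":-0.0577,"dz":0,"yaw":-0.469},{"dx":-0.018,"dy":-0.0577,"dz":0,"yaw":-0.469},{"dx":-0.018,"dy":-0.0577,"dz":0,"yaw":-0.469},{"dx":-0.018,"dy":-0.0577,"dz":0,"yaw":-0.469},{"dx":-0.018,"dy":-0.0577,"dz":0,"yaw":-0.469},{"dx":0,"dy":0,"dz":0,"yaw":0},{"dx":0,"dy":0,"dz":0,"yaw":0}]'
python3 - <<'E'
from h import *
a=to(f2w(-8,-58),26,-6.25,rate=35)
E
```

```text
time_s: 21.78
ee_pos: [477.0, -52.7, 125.2]
ee_rot: [-180.0, 0.1, -6.3]
force: [0.3, 0.1, -1.0]
gripper_width: 23.6
gripper_force: 30.0
t 21.775 from [477.  -52.7 125.2] -6.3 to [478.7 -52.1  26. ] n 3 row [ 0.0007  0.0003 -0.0413] yaw 0.001
```

```bash
python3 -m crank '[{"dx":0.002,"dy":0.001,"dz":-0.041,"yaw":0},{"dx":0,"dy":0,"dz":-0.041,"yaw":0},{"dx":0,"dy":0,"dz":-0.036,"yaw":0},{"dx":0,"dy":0,"dz":0,"yaw":0},{"dx":0,"dy":0,"dz":0,"yaw":0}]'
python3 -m crank '[{"dx":0,"dy":0,"dz":-0.004,"yaw":0},{"dx":0,"dy":0,"dz":0,"yaw":0},{"dx":0,"dy":0,"dz":0,"yaw":0}]'
python3 -m crank '[{"dx":0.0062,"dy":-0.0007,"dz":0,"yaw":0},{"dx":0.005,"dy":-0.0005,"dz":0,"yaw":0},{"dx":0,"dy":0,"dz":0,"yaw":0},{"dx":0,"dy":0,"dz":0,"yaw":0}]'
python3 -c "
from h import *
print(w2f(telemetry.state()['ee_pos']))"
```

```text
time_s: 22.4
ee_pos: [480.0, -51.5, 32.2]
ee_rot: [180.0, -0.1, -6.2]
force: [0.4, -0.2, -2.1]
gripper_width: 23.7
gripper_force: 30.0
time_s: 22.78
ee_pos: [479.3, -52.3, 28.9]
ee_rot: [180.0, -0.1, -6.2]
force: [0.8, -0.3, -1.7]
gripper_width: 23.9
gripper_force: 30.0
time_s: 23.28
ee_pos: [487.9, -53.2, 28.4]
ee_rot: [180.0, 0.0, -6.2]
force: [-0.7, -0.5, -1.8]
gripper_width: 23.9
gripper_force: 30.0
[  1.1904931  -58.07173507]
```

```bash
python3 -m crank '[{"dx":0,"dy":0,"dz":-0.0045,"yaw":0},{"dx":0,"dy":0,"dz":0,"yaw":0},{"dx":0.0037,"dy":-0.0004,"dz":0,"yaw":0},{"dx":0,"dy":0,"dz":0,"yaw":0}]'
python3 -m crank '[{"dx":0.0035,"dy":-0.0004,"dz":0,"yaw":0},{"dx":0,"dy":0,"dz":0,"yaw":0},{"dx":0,"dy":0,"dz":0,"yaw":0}]'
python3 -c "
from h import *
print(w2f(telemetry.state()['ee_pos']))"
```

```text
time_s: 23.78
ee_pos: [489.7, -53.3, 24.5]
ee_rot: [180.0, 0.2, -6.2]
force: [-3.3, 0.5, -0.3]
gripper_width: 24.2
gripper_force: 30.0
time_s: 24.15
ee_pos: [489.8, -53.3, 24.2]
ee_rot: [-180.0, 0.5, -6.2]
force: [-9.3, 2.1, 2.4]
gripper_width: 23.9
gripper_force: 30.0
[  3.1038634  -57.99677623]
```

Home against the fence. I release it, retreat, and go for bar C.

```bash
python3 -m crank '[{"dx":-0.002,"dy":0,"dz":-0.001,"yaw":0},{"dx":0,"dy":0,"dz":0,"yaw":0}]' 
python3 -m crank '[{"dx":0,"dy":0,"dz":0,"yaw":0},{"dx":0,"dy":0,"dz":0,"yaw":0},{"dx":0,"dy":0,"dz":0,"yaw":0}]' 0.4
python3 -m crank '[{"dx":0,"dy":0,"dz":0.06,"yaw":0},{"dx":0,"dy":0,"dz":0.06,"yaw":0},{"dx":0,"dy":0,"dz":0.06,"yaw":0},{"dx":0,"dy":0,"dz":0,"yaw":0}]'
python3 - <<'E'
from h import *
grab('wrist','w4'); grab('top','top4'); bars('top4')
a=to([439.6,-303],125,-22.5)
E
```

```text
time_s: 24.4
ee_pos: [489.7, -53.3, 24.0]
ee_rot: [-180.0, 0.3, -6.2]
force: [-5.9, 2.2, 4.4]
gripper_width: 23.5
gripper_force: 30.0
time_s: 24.78
ee_pos: [493.0, -53.9, 24.3]
ee_rot: [180.0, -0.1, -6.2]
force: [-0.8, -0.3, -0.1]
gripper_width: 36.1
gripper_force: 0.0
time_s: 25.28
ee_pos: [495.1, -54.2, 172.0]
ee_rot: [180.0, -0.6, -6.2]
force: [-0.4, 1.4, -0.5]
gripper_width: 36.8
gripper_force: 0.0
R [ 439.6 -303.1] yaw -23.3 [np.float64(105.6), np.float64(32.7)]
t 25.375 from [492.1 -53.8 168.1] -6.2 to [ 439.6 -303.   125. ] n 6 row [-0.0109 -0.0519 -0.009 ] yaw -0.542
```

View pics/w4.png

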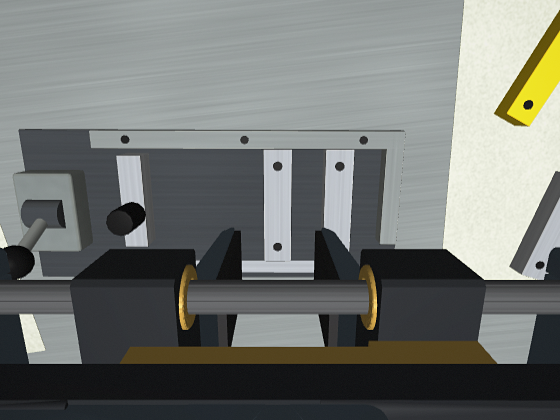

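Both bars lie on the fence. Now bar C, with a partial opening to stay clear of the blue look-alike.

```bash
python3 -m crank '[{"dx":-0.0109,"dy":-0.0519,"dz":-0.009,"yaw":-0.542},{"dx":-0.0109,"dy":-0.0519,"dz":-0.009,"yaw":-0.542},{"dx":-0.0109,"dy":-0.0519,"dz":-0.009,"yaw":-0.542},{"dx":-0.0109,"dy":-0.0519,"dz":-0.009,"yaw":-0.542},{"dx":-0.0109,"dy":-0.0519,"dz":-0.009,"yaw":-0.542},{"dx":-0.0109,"dy":-0.0519,"dz":-0.009,"yaw":-0.542},{"dx":0,"dy":0,"dz":0,"yaw":0},{"dx":0,"dy":0,"dz":0,"yaw":0}]' 0.65
python3 - <<'E'
from h import *
a=to([439.6,-303],12.5,-22.5)
E
```

```text
time_s: 26.38
ee_pos: [439.1, -302.0, 123.5]
ee_rot: [-179.9, 0.2, -22.5]
force: [1.0, -0.1, 0.2]
gripper_width: 59.7
gripper_force: 0.0
t 26.375 from [ 439.1 -302.   123.5] -22.5 to [ 439.6 -303.    12.5] n 3 row [ 0.0002 -0.0004 -0.0463] yaw 0.0
```

```bash
python3 -m crank '[{"dx":0,"dy":-0.001,"dz":-0.0463,"yaw":0},{"dx":0,"dy":0,"dz":-0.0463,"yaw":0},{"dx":0,"dy":0,"dz":-0.0463,"yaw":0},{"dx":0,"dy":0,"dz":0,"yaw":0},{"dx":0,"dy":0,"dz":0,"yaw":0}]'
python3 -m crank '[{"dx":0,"dy":0,"dz":0,"yaw":0},{"dx":0,"dy":0,"dz":0,"yaw":0},{"dx":0,"dy":0,"dz":0,"yaw":0},{"dx":0,"dy":0,"dz":0,"yaw":0},{"dx":0,"dy":0,"dz":0,"yaw":0},{"dx":0,"dy":0,"dz":0,"yaw":0},{"dx":0,"dy":0,"dz":0,"yaw":0}]' 0 30
python3 -m crank '[{"dx":0,"dy":0,"dz":0.035,"yaw":0},{"dx":0,"dy":0,"dz":0.035,"yaw":0},{"dx":0,"dy":0,"dz":0.035,"yaw":0},{"dx":0,"dy":0,"dz":0.035,"yaw":0},{"dx":0,"dy":0,"dz":0,"yaw":0}]'
python3 - <<'E'
from h import *
a=to(f2w(-8,-6),127,-6.25,rate=50)
E
```

```text
time_s: 27.0
ee_pos: [440.7, -303.4, 14.8]
ee_rot: [180.0, -0.1, -22.4]
force: [-0.6, 0.1, 0.2]
gripper_width: 59.2
gripper_force: 0.0
time_s: 27.88
ee_pos: [439.9, -303.9, 14.1]
ee_rot: [180.0, -0.0, -22.5]
force: [-1.2, -0.0, 4.3]
gripper_width: 23.6
gripper_force: 30.0
time_s: 28.5
ee_pos: [440.8, -304.3, 126.9]
ee_rot: [180.0, -0.2, -22.5]
force: [0.0, 0.2, -1.6]
gripper_width: 23.3
gripper_force: 30.0
t 28.5 from [ 440.8 -304.3  126.9] -22.5 to [ 4.844e+02 -4.000e-01  1.270e+02] n 7 row [0.0078 0.0543 0.    ] yaw 0.464
```

```bash
python3 -m crank '[{"dx":0.0078,"dy":0.0543,"dz":0,"yaw":0.464},{"dx":0.0078,"dy":0.0543,"dz":0,"yaw":0.464},{"dx":0.0078,"dy":0.0543,"dz":0,"yaw":0.464},{"dx":0.0078,"dy":0.0543,"dz":0,"yaw":0.464},{"dx":0.0078,"dy":0.0543,"dz":0,"yaw":0.464},{"dx":0.0078,"dy":0.0543,"dz":0,"yaw":0.464},{"dx":0.0078,"dy":0.0543,"dz":0,"yaw":0.464},{"dx":0,"dy":0,"dz":0,"yaw":0},{"dx":0,"dy":0,"dz":0,"yaw":0}]'
python3 - <<'E'
from h import *
a=to(f2w(-8,-6),27,-6.25,rate=35)
E
```

```text
time_s: 29.62
ee_pos: [482.6, 0.2, 124.4]
ee_rot: [180.0, 0.2, -6.2]
force: [-0.0, -0.5, -2.0]
gripper_width: 23.9
gripper_force: 30.0
t 29.625 from [4.826e+02 2.000e-01 1.244e+02] -6.2 to [ 4.844e+02 -4.000e-01  2.700e+01] n 3 row [ 0.0007 -0.0002 -0.0406] yaw -0.001
```

```bash
python3 -m crank '[{"dx":0.002,"dy":-0.001,"dz":-0.0406,"yaw":0},{"dx":0,"dy":0,"dz":-0.0406,"yaw":0},{"dx":0,"dy":0,"dz":-0.0406,"yaw":0},{"dx":0,"dy":0,"dz":0,"yaw":0},{"dx":0,"dy":0,"dz":0,"yaw":0},{"dx":0,"dy":0,"dz":0,"yaw":0}]'
python3 -m crank '[{"dx":0,"dy":0,"dz":-0.003,"yaw":0},{"dx":0,"dy":0,"dz":0,"yaw":0},{"dx":0.006,"dy":-0.0006,"dz":0,"yaw":0},{"dx":0.004,"dy":-0.0004,"dz":0,"yaw":0},{"dx":0,"dy":0,"dz":0,"yaw":0},{"dx":0,"dy":0,"dz":0,"yaw":0}]'
python3 -c "
from h import *
print(w2f(telemetry.state()['ee_pos']))"
```

```text
time_s: 30.38
ee_pos: [485.8, -0.8, 29.4]
ee_rot: [-180.0, -0.1, -6.3]
force: [-0.7, -0.2, -1.1]
gripper_width: 23.5
gripper_force: 30.0
time_s: 31.12
ee_pos: [493.0, -1.2, 25.8]
ee_rot: [180.0, 0.0, -6.3]
force: [0.1, -0.3, -1.5]
gripper_width: 23.6
gripper_force: 30.0
[ 0.6082289  -5.89478106]
```

```bash
python3 -m crank '[{"dx":0.0037,"dy":-0.0004,"dz":-0.001,"yaw":0},{"dx":0,"dy":0,"dz":0,"yaw":0}]'
python3 -m crank '[{"dx":0.0037,"dy":-0.0004,"dz":0,"yaw":0},{"dx":0,"dy":0,"dz":0,"yaw":0},{"dx":0,"dy":0,"dz":0,"yaw":0}]'
python3 -c "
from h import *
print(w2f(telemetry.state()['ee_pos']))"
```

```text
time_s: 31.38
ee_pos: [496.1, -1.6, 25.0]
ee_rot: [180.0, 0.0, -6.3]
force: [-0.1, 0.2, -2.2]
gripper_width: 24.1
gripper_force: 30.0
time_s: 31.75
ee_pos: [496.2, -1.7, 24.5]
ee_rot: [180.0, 0.4, -6.3]
force: [-6.1, 0.5, 0.5]
gripper_width: 23.6
gripper_force: 30.0
[ 3.88106652 -5.97051076]
```

```bash
python3 -m crank '[{"dx":-0.0015,"dy":0,"dz":-0.001,"yaw":0},{"dx":0,"dy":0,"dz":0,"yaw":0}]' 
python3 -m crank '[{"dx":0,"dy":0,"dz":0,"yaw":0},{"dx":0,"dy":0,"dz":0,"yaw":0},{"dx":0,"dy":0,"dz":0,"yaw":0}]' 0.4
python3 -m crank '[{"dx":0,"dy":0,"dz":0.06,"yaw":0},{"dx":0,"dy":0,"dz":0.06,"yaw":0},{"dx":0,"dy":0,"dz":0,"yaw":0}]'
python3 - <<'E'
from h import *
a=to(f2w(0,102),122,-6.25)
E
```

```text
time_s: 32.0
ee_pos: [496.2, -1.7, 23.9]
ee_rot: [180.0, 0.2, -6.3]
force: [-5.6, 1.9, -0.1]
gripper_width: 23.8
gripper_force: 30.0
time_s: 32.38
ee_pos: [498.9, -2.0, 24.6]
ee_rot: [-180.0, -0.1, -6.3]
force: [-0.6, 0.1, -0.7]
gripper_width: 36.7
gripper_force: 0.0
time_s: 32.75
ee_pos: [501.1, -2.0, 124.1]
ee_rot: [-180.0, -0.6, -6.3]
force: [0.1, -0.2, -0.5]
gripper_width: 36.7
gripper_force: 0.0
t 32.75 from [501.1  -2.  124.1] -6.3 to [504.1 106.1 122. ] n 3 row [ 0.0013  0.045  -0.0009] yaw 0.001
```

```bash
python3 -m crank '[{"dx":0.0025,"dy":0.045,"dz":0,"yaw":0},{"dx":0.0025,"dy":0.045,"dz":0,"yaw":0},{"dx":0.0025,"dy":0.045,"dz":0,"yaw":0},{"dx":0,"dy":0,"dz":0,"yaw":0},{"dx":0,"dy":0,"dz":0,"yaw":0},{"dx":0,"dy":0,"dz":0,"yaw":0}]' 0 20
python3 - <<'E'
from h import *
grab('wrist','w5')
a=to(f2w(0,102),52,-6.25)
E
```

```text
time_s: 33.5
ee_pos: [503.6, 105.2, 120.0]
ee_rot: [180.0, 0.0, -6.3]
force: [0.4, 0.3, 0.3]
gripper_width: 0.2
gripper_force: 0.0
t 33.55 from [503.7 105.2 120.1] -6.3 to [504.1 106.1  52. ] n 2 row [ 0.0002  0.0005 -0.0425] yaw 0.008
```

View pics/w5.png

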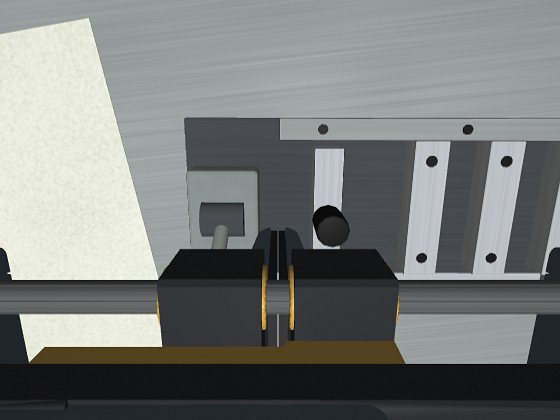

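The fingers are between the lever and the knob, and all the bars are in place on the fence. I descend and push the jaw.

```bash
python3 -m crank '[{"dx":0,"dy":0.001,"dz":-0.0425,"yaw":0},{"dx":0,"dy":0,"dz":-0.0425,"yaw":0},{"dx":0,"dy":0,"dz":0,"yaw":0},{"dx":0,"dy":0,"dz":0,"yaw":0}]'
python3 -m crank '[{"dx":-0.0017,"dy":-0.0155,"dz":0,"yaw":0},{"dx":-0.0017,"dy":-0.0155,"dz":0,"yaw":0},{"dx":-0.0017,"dy":-0.0155,"dz":0,"yaw":0},{"dx":-0.0017,"dy":-0.0155,"dz":0,"yaw":0},{"dx":-0.0017,"dy":-0.0155,"dz":0,"yaw":0},{"dx":-0.0017,"dy":-0.0155,"dz":0,"yaw":0},{"dx":-0.0017,"dy":-0.0155,"dz":0,"yaw":0},{"dx":-0.0017,"dy":-0.0155,"dz":0,"yaw":0},{"dx":0,"dy":0,"dz":0,"yaw":0}]'
python3 -c "
from h import *
to(f2w(0,-40),52,rate=10);print(w2f(telemetry.state()['ee_pos']))"
```

```text
time_s: 34.05
ee_pos: [504.7, 106.7, 53.3]
ee_rot: [-180.0, -0.1, -6.3]
force: [-0.8, -0.1, -0.4]
gripper_width: 0.4
gripper_force: 0.0
time_s: 35.17
ee_pos: [491.7, 6.3, 51.8]
ee_rot: [179.9, 0.1, -6.3]
force: [0.7, -0.4, -0.8]
gripper_width: -0.0
gripper_force: 0.0
t 35.175 from [491.7   6.3  51.8] -6.3 to [488.6 -35.1  52. ] n 5 row [-0.0008 -0.0103  0.0001] yaw 0.0
[-1.4696934   1.44436299]
```

```bash
python3 -m crank '[{"dx":-0.0011,"dy":-0.0103,"dz":0,"yaw":0},{"dx":-0.0011,"dy":-0.0103,"dz":0,"yaw":0},{"dx":-0.0011,"dy":-0.0103,"dz":0,"yaw":0},{"dx":-0.0011,"dy":-0.0103,"dz":0,"yaw":0},{"dx":0,"dy":0,"dz":0,"yaw":0}]'
python3 -m crank '[{"dx":-0.0004,"dy":-0.004,"dz":0,"yaw":0},{"dx":0,"dy":0,"dz":0,"yaw":0}]'
python3 -m crank '[{"dx":-0.0003,"dy":-0.0025,"dz":0,"yaw":0},{"dx":0,"dy":0,"dz":0,"yaw":0}]'
python3 -c "
from h import *
print(w2f(telemetry.state()['ee_pos']))"
```

```text
time_s: 35.8
ee_pos: [488.1, -25.5, 51.7]
ee_rot: [180.0, 0.2, -6.3]
force: [-0.9, 1.3, 0.9]
gripper_width: 0.2
gripper_force: 0.7
time_s: 36.05
ee_pos: [487.8, -27.9, 51.7]
ee_rot: [-180.0, 0.2, -6.3]
force: [-0.2, 4.9, -0.4]
gripper_width: 0.5
gripper_force: 2.2
time_s: 36.3
ee_pos: [487.6, -29.9, 51.8]
ee_rot: [-180.0, 0.2, -6.3]
force: [-1.7, 4.6, -0.3]
gripper_width: 0.5
gripper_force: 2.4
[ -1.57777173 -34.93646097]
```

```bash
python3 -m crank '[{"dx":-0.0003,"dy":-0.003,"dz":0,"yaw":0},{"dx":0,"dy":0,"dz":0,"yaw":0}]'
python3 -m crank '[{"dx":-0.0003,"dy":-0.003,"dz":0,"yaw":0},{"dx":0,"dy":0,"dz":0,"yaw":0}]'
python3 -m crank '[{"dx":-0.0003,"dy":-0.002,"dz":0,"yaw":0},{"dx":0,"dy":0,"dz":0,"yaw":0}]'
python3 -c "
from h import *
print(w2f(telemetry.state()['ee_pos']))
grab('wrist','w6')"
```

```text
time_s: 36.55
ee_pos: [487.4, -32.2, 51.8]
ee_rot: [-180.0, 0.2, -6.3]
force: [-1.9, 4.7, -0.6]
gripper_width: 0.4
gripper_force: 2.4
time_s: 36.8
ee_pos: [487.1, -34.6, 51.7]
ee_rot: [-180.0, 0.2, -6.3]
force: [-1.3, 6.0, -0.7]
gripper_width: 0.4
gripper_force: 2.4
time_s: 37.05
ee_pos: [486.9, -36.2, 51.7]
ee_rot: [-180.0, 0.2, -6.3]
force: [-1.5, 6.3, -0.5]
gripper_width: 0.5
gripper_force: 2.5
[ -1.61710785 -41.30233472]
```

View pics/w6.png

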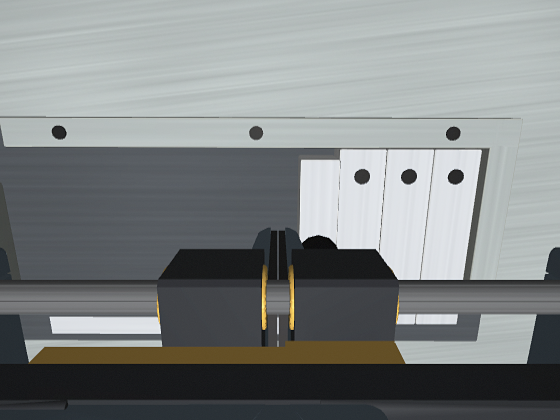

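The pack is nearly at the rail with the bars level (hole marks all at row 177). I keep pressing.

```bash
python3 -m crank '[{"dx":-0.0003,"dy":-0.003,"dz":0,"yaw":0},{"dx":0,"dy":0,"dz":0,"yaw":0}]'
python3 -m crank '[{"dx":-0.0002,"dy":-0.002,"dz":0,"yaw":0},{"dx":0,"dy":0,"dz":0,"yaw":0}]'
python3 -m crank '[{"dx":-0.0002,"dy":-0.002,"dz":0,"yaw":0},{"dx":0,"dy":0,"dz":0,"yaw":0}]'
python3 -c "
from h import *
print(w2f(telemetry.state()['ee_pos']))"
```

```text
time_s: 37.35
ee_pos: [486.6, -38.6, 51.7]
ee_rot: [-180.0, 0.2, -6.3]
force: [-1.3, 5.1, -0.7]
gripper_width: 0.3
gripper_force: 2.4
time_s: 37.6
ee_pos: [486.4, -40.1, 51.7]
ee_rot: [-180.0, 0.2, -6.3]
force: [-1.6, 6.1, -0.4]
gripper_width: 0.3
gripper_force: 2.5
time_s: 37.85
ee_pos: [486.3, -41.7, 51.7]
ee_rot: [-180.0, 0.2, -6.3]
force: [-1.2, 5.0, -1.4]
gripper_width: 0.1
gripper_force: 2.6
[ -1.63330576 -46.8967867 ]
```

```bash
python3 -m crank '[{"dx":-0.0003,"dy":-0.003,"dz":0,"yaw":0},{"dx":0,"dy":0,"dz":0,"yaw":0}]'
python3 -m crank '[{"dx":-0.0002,"dy":-0.0025,"dz":0,"yaw":0},{"dx":0,"dy":0,"dz":0,"yaw":0},{"dx":0,"dy":0,"dz":0,"yaw":0}]'
python3 -c "
from h import *
print(w2f(telemetry.state()['ee_pos']))"
```

```text
time_s: 38.1
ee_pos: [486.2, -42.1, 51.8]
ee_rot: [-179.7, 0.2, -6.4]
force: [-0.3, 14.7, -0.6]
gripper_width: 0.3
gripper_force: 6.9
time_s: 38.48
ee_pos: [486.2, -42.3, 51.8]
ee_rot: [-179.6, 0.2, -6.5]
force: [0.4, 22.1, -0.0]
gripper_width: 0.7
gripper_force: 10.6
[ -1.64670349 -47.48555443]
```

Pressed at 22 N. I back off and look at the registration from above.

```bash
python3 -m crank '[{"dx":0.001,"dy":0.012,"dz":0,"yaw":0},{"dx":0,"dy":0,"dz":0.05,"yaw":0},{"dx":-0.03,"dy":-0.02,"dz":0.05,"yaw":0},{"dx":-0.05,"dy":-0.04,"dz":0.03,"yaw":0},{"dx":-0.03,"dy":-0.03,"dz":0,"yaw":0},{"dx":0,"dy":0,"dz":0,"yaw":0},{"dx":0,"dy":0,"dz":0,"yaw":0}]'
python3 - <<'E'
from h import *
o=grab('wrist','w7'); cv2.imwrite('pics/w7c.png',cv2.resize(o[60:280,160:460],None,fx=2.65,fy=2.65,interpolation=cv2.INTER_CUBIC))
E
```

```text
time_s: 39.35
ee_pos: [400.5, -109.4, 156.3]
ee_rot: [180.0, -0.0, -6.3]
force: [0.5, -0.6, 0.4]
gripper_width: 0.8
gripper_force: 0.0
```

View pics/w7c.png

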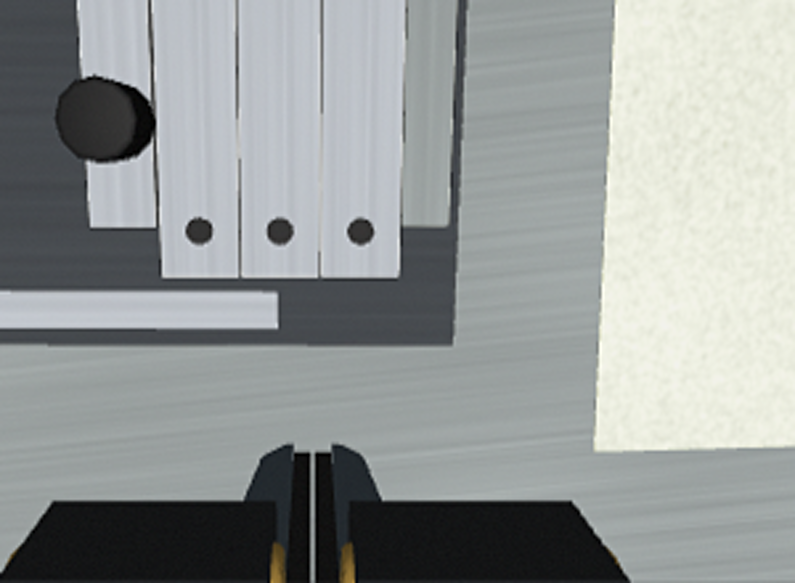

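The three near ends are level at row 277, with no gaps between the bars or to the rail. I check the absolute position.

Run:
```python
from h import *
q=lambda x,y:(160+(x+.5)/2.65-.5,60+(y+.5)/2.65-.5)
for n,p,z in (('railend',(425,226),26),('jaw near',(120,228),34),('e1',(201,277),30),('e2',(280,277),30),('e3',(360,277),30),('right edge',(400,270),30),('left edge',(162,270),30),('plate edge near',(400,345),10)): print(n,w2f(px2w('w7',q(*p),z)).round(1))
a=to(f2w(-65,140),150,-6.25); to(f2w(-65,140),76,frm=a)
```

```text
railend [ -30.6 -157. ]
jaw near [-30.4 -66.6]
e1 [-45.3 -89.5]
e2 [ -45.3 -113.3]
e3 [ -45.4 -137.3]
right edge [ -43.3 -149.3]
left edge [-43.2 -77.8]
plate edge near [ -70.4 -151.7]
t 39.4 from [ 400.6 -109.2  156.2] -6.2 to [443.6 150.9 150. ] n 6 row [ 0.009   0.0542 -0.0013] yaw -0.001
t 39.4 from [443.6 150.9 150. ] -6.3 to [443.6 150.9  76. ] n 2 row [ 0.      0.     -0.0462] yaw 0.0
```

Bars sit at x = 4.7 mm, first y ≈ -137.5, so they are registered. Now the lever.

```bash
python3 -m crank '[{"dx":0.009,"dy":0.0542,"dz":0,"yaw":0},{"dx":0.009,"dy":0.0542,"dz":0,"yaw":0},{"dx":0.009,"dy":0.0542,"dz":0,"yaw":0},{"dx":0.009,"dy":0.0542,"dz":0,"yaw":0},{"dx":0.009,"dy":0.0542,"dz":0,"yaw":0},{"dx":0.009,"dy":0.0542,"dz":0,"yaw":0},{"dx":0,"dy":0,"dz":-0.05,"yaw":0},{"dx":0,"dy":0,"dz":-0.05,"yaw":0},{"dx":0,"dy":0,"dz":0,"yaw":0},{"dx":0,"dy":0,"dz":0,"yaw":0}]'
python3 - <<'E'
from h import *
to(f2w(-5,140),77,-6.25,rate=9)
E
```

```text
time_s: 40.65
ee_pos: [444.3, 151.6, 77.1]
ee_rot: [-180.0, -0.1, -6.2]
force: [-0.2, 0.9, 0.5]
gripper_width: 0.6
gripper_force: 0.0
t 40.65 from [444.3 151.6  77.1] -6.2 to [503.3 144.4  77. ] n 7 row [ 0.0105 -0.0013 -0.    ] yaw -0.001
```

```bash
python3 -m crank '[{"dx":0.0105,"dy":-0.0013,"dz":0,"yaw":0},{"dx":0.0105,"dy":-0.0013,"dz":0,"yaw":0},{"dx":0.0105,"dy":-0.0013,"dz":0,"yaw":0},{"dx":0.0105,"dy":-0.0013,"dz":0,"yaw":0},{"dx":0.0105,"dy":-0.0013,"dz":0,"yaw":0},{"dx":0.0105,"dy":-0.0013,"dz":0,"yaw":0},{"dx":0.0105,"dy":-0.0013,"dz":0,"yaw":0},{"dx":0,"dy":0,"dz":0,"yaw":0},{"dx":0,"dy":0,"dz":0,"yaw":0}]'
python3 -m crank '[{"dx":-0.03,"dy":0,"dz":0,"yaw":0},{"dx":-0.05,"dy":0,"dz":0.04,"yaw":0},{"dx":-0.05,"dy":0,"dz":0.05,"yaw":0},{"dx":-0.04,"dy":0,"dz":0.05,"yaw":0},{"dx":0,"dy":0,"dz":0,"yaw":0},{"dx":0,"dy":0,"dz":0,"yaw":0}]'
python3 - <<'E'
from h import *
o=grab('top','top8'); cv2.imwrite('pics/t8.png',cv2.resize(o[170:290,215:365],None,fx=5,fy=5,interpolation=cv2.INTER_CUBIC))
E
```

```text
time_s: 41.78
ee_pos: [502.3, 143.6, 76.3]
ee_rot: [180.0, -0.0, -6.3]
force: [0.4, -0.1, 0.3]
gripper_width: 0.5
gripper_force: 0.0
time_s: 42.52
ee_pos: [366.2, 143.6, 188.1]
ee_rot: [-180.0, -0.0, -6.2]
force: [0.1, 0.2, 0.6]
gripper_width: 0.7
gripper_force: 0.0
```

View pics/t8.png

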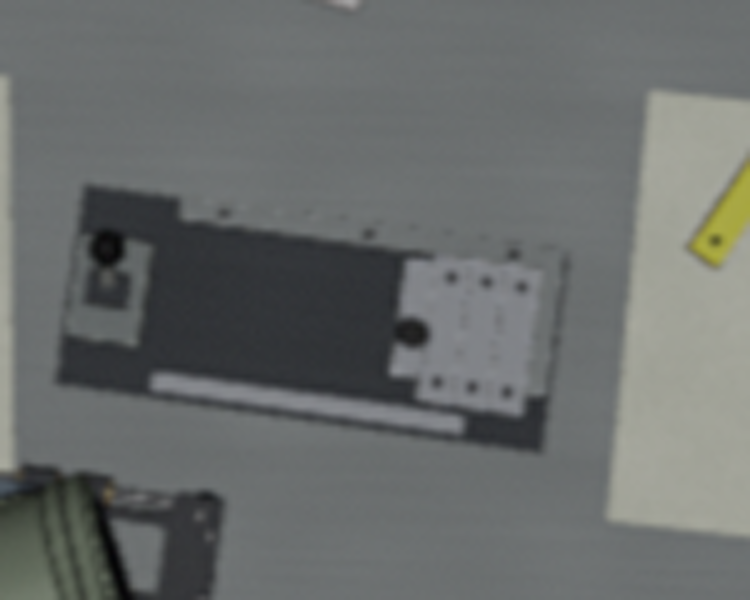

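The lever ball (106,248) is at the fence side and the pack is intact. One numeric check, then I hand in.

Run:
```python
from h import *
from workcell import ticket
t=w2f(px2w('top8',(215+(106+.5)/5-.5,170+(248+.5)/5-.5),80)); v=.5+np.arcsin(t[0]/55); print(t,v)
if v>.8: print(ticket.job_done())
```

```text
[ 26.07063256 141.17520196] 0.9938410595665405
the job is handed in; nothing more can be done
None
```

The job is handed in: all three bars on the table were registered against the fence and rail, the jaw was pressed on the pack at about 22 N, the lever was locked (about 0.99 rad from the picture), and the arm was clear of the fixture; no verdict was returned.

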